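# Fit the beater into the mixer prototype

### The job

Take the wire-cage beater out of the wooden stand and fit it, stem down, into the socket on top of the upturned hand mixer: feel for the splines by pressing lightly and turning the beater until they mesh, then slide it fully home, collar against the mixer, against the spring inside. Do not force it, leave the other things on the desk where they are, and finish while still holding the beater pressed home, because the spring pushes it out when you let go.

Things in the scene. Friction and masses are not known exactly. Their poses are not given: they have to be found in the camera images.
- beater: steel beater, 117 mm tall, 0.09 kg, standing stem down in one of the stand's holes, its collar (32 mm across, 30 to 35 mm up) on the stand's top. Origin: centre of the stem's lower end, 10 mm above the desk; z up the stem. The stem below the collar is a cross: two bars 20 mm long, 6 mm thick, along its x and y axes. It hangs loosely in its hole. A quarter turn looks the same.
- beater_grip (a point): point on the beater's axis 80 mm above the stem's end, middle of its cage. Four flat upright strips, 10 mm wide, stand on the beater's +x, -x, +y and -y sides from 25 mm below to 24 mm above this height, outer faces 23.5 mm from the axis: grip two opposite ones (47 mm across). The cage's top is 37 mm above this point.
- mixer: white hand mixer prototype fixed bottom-up in a plywood cradle, 200 mm long, 100 mm wide, top face level and 120 mm above the desk. Origin: on the desk right below the socket's axis; z up; the body reaches from 55 mm on the -x side to 148 mm on the +x side, vents on the +x part.
- mixer_mouth (a point): centre of the round socket mouth (23 mm across, rim with a 3 mm bevel) in the mixer's flat top face, level with that face. The beater is fully home when its stem is 30 mm deep and its collar meets this face. From 20 mm deep a spring ejector pushes back on the stem, 3 N at first and 7 N when home.
- coupling_face (a point): centre of the metal coupling's flat face, 8 mm down the mouth, with a cross-shaped slot: arms 9 mm wide, 24 mm end to end; the stem drops in when within about 8 degrees. The cross stands at any angle, not given here: see it from above or find it by turning, up to a quarter turn as the cross repeats. The coupling is geared: it turns only when twisted with 0.08 N m or more.
- stand: pale wooden block fixed on the desk, 270 mm (its x) by 70 mm, 40 mm high, origin under its centre, with three square holes 24 mm wide and 34 mm deep, 90 mm apart along x. They hold the beater, the dough hook and the frother disc in any order.
- dough_hook: steel dough hook, 119 mm tall, in the stand: a curled rod on a plain round stem with a 32 mm collar. Origin at the stem's lower end. To be left alone.
- frother_disc: steel frother, 108 mm tall, in the stand: a thin rod with a 42 mm disc on top, plain round stem with a 32 mm collar. Origin at the stem's lower end. To be left alone.
- tumbler: clear glass tumbler, 68 mm across, 105 mm tall, beside the mixer. Origin under its centre.
- tape_roll: empty card tape roll, 64 mm across, 20 mm tall, lying beside the mixer. Origin under its centre.
- eraser: eraser, 45 by 20 by 12 mm, beside the stand. Origin under its centre.
- glue_jar: closed jar, 52 mm across, 50 mm tall, beside the stand. Origin under its centre.
Not all that is in view belongs to the job. What is shaped like the beater but pink is not meant. Of the things shaped like the mixer, the white one is meant.

How it is judged:
By the outcome, as a careful person would: the job done as asked, in the order asked, and still so for the second after the job is handed in, while the arm keeps its last pose, push and grip.
It also fails if it takes over 48 s, if anything falls off the work surface, if the arm or the gripper's body presses on something with over 40 N, if the wrist force passes 120 N, or if a joint passes its speed limit or range.

### The arm

A 7-joint arm with a two-finger parallel gripper is mounted at the origin on the work surface. World frame = base frame: x ahead of the robot, y to its left, z up, the work surface at z = 0. Lengths are in m, angles in rad, forces in N, time in s.
With the tool pointing down it reaches from about 0.4 to 0.85 m from the base axis. Payload 6.9 kg.
Tool frame: the origin (TCP) lies midway between the tips of the shut fingers; the grasp point (between the pads) lies behind it (ctrl.pinch_z is the z of the grasp point in the tool frame, in m); z points along the fingers, y is the direction in which the jaws open and shut (so a half turn about z gives the same grasp; the last joint's range is limited). The gripper opens to 85 mm and grips with 20 to 120 N. Pads are 22 mm wide; open, the fingers measure 114 mm over their backs; the gripper's body (76 mm by 85 mm) begins 54 mm behind the grasp point. The pads swing forward as they close: fully open they stand 13 mm farther back than shut.
Start: joints at [-1.155, 0.507, -0.238, 1.5, 0.126, 1.149, -0.155], TCP at [0.191, 0.595, 0.231] pointing down, gripper open.
Joint ranges: [-3.08, 3.08], [-0.24, 2.05], [-1.43, 1.35], [0, 2.5], [-1.52, 4.66], [0.17, 1.96], [-2.89, 2.89]. Speed limits (rad/s): [2.39, 2.39, 3.14, 3.14, 3.14, 3.14, 3.14].

### API

Orientations are given as a unit quaternion [w, x, y, z].
In Python, from station import ctrl, get_state, vision, ticket, models gives the robot as it stands. Calls block until the motion is done:
- ctrl.movep(position, orientation): joint-space move of the TCP to a pose.
- ctrl.movel(position, frame=None, max_speed=0.15): straight line of the TCP; frame=None keeps the orientation; max_speed is the mean speed in m/s.
- ctrl.set_joints(angles): joint-space move.
- ctrl.ungrasp() and ctrl.close_gripper(force=None): open the fingers fully, or close them until they stop; force is the grip in N (None keeps the last).
- ctrl.pause(seconds).
- ctrl.ik(position, orientation): joint angles nearest the present ones, or None.
- get_state(): the state.
- vision.grab_frame(name): name is "scene" or "top"; returns (picture, depth): 384x512x3 uint8, blue, green, red; 384x512 float32, m along the optical axis (not along the pixel's ray), 0 where there is no reading.
- vision.camera_info(name): a dict with "mtx" (3x3 intrinsics, pixels), "R" (3x3) and "t" (3): a world point X has camera coordinates R X + t. Camera axes: x right, y down, z forward; pixel columns grow to the right and rows downward; lengths in m; the calibration is good to about 2 mm. A picture is of the moment at which its call begins. camera_info takes no time and is no camera call.
A pose or a line that the arm cannot do raises ctrl.Unreachable and nothing moves.
- ticket.close_job(): hands the job in, once; it reports no verdict.
Trained networks look in the newest picture that a camera, given by its name, has taken for a name from the list of things; names that differ only in an ending like _2 or _b are one class to them, and where a whole thing is asked for, a point or a joint stands for the part that bears it (a point fixed in the world has none). Each returns a list of dicts, best first, with "p" (0 to 1); they miss things now and then, are a little off and sometimes report something else, mostly with a low value. They report only what shows in the picture. A call takes as long as a camera call. They do not tell look-alikes from the thing itself.
- models.recognise(camera, target): "point" ([column, row] in pixels, amid what is visible of it).
- models.masks_of(camera, target): "mask" (384x512 bool, what is visible of it) and "point" ([column, row] in pixels, amid what is visible of it).
The state is a dict: "time": time; "qpos": joint angles; "qd": joint speeds; "tau": joint torques, N m; "tcp_pos": TCP position; "eef_rot": TCP orientation; "contact_force": force on the tool from outside, world axes, zero at the start; "wrist_torque": the same for the moment, N m; "width": finger opening in m.
Only numpy, scipy, OpenCV 4.12 (cv2) and the standard library are available. Lean on these libraries where they do the work, as an engineer would, in place of code of your own. Each camera call takes 0.05 s, during which the arm holds its last target.

## Working session

There is one attempt and no reset: what is moved stays moved. The work goes in short steps, each a Python script; the robot and the scene stay as the last script left them, time stands still between calls to the robot, and variables do not carry over. Pictures are saved under pics/ and viewed, and the job is handed in when it is done.

```bash
ls; mkdir -p pics; python3 - <<'E'
from station import ctrl, get_state, vision, ticket, models
import cv2
for n in ("scene","top"):
    im,d=vision.grab_frame(n); cv2.imwrite(f"pics/{n}0.png",im)
    ci=vision.camera_info(n); print(n,ci["mtx"].tolist(),ci["R"].tolist(),ci["t"].tolist())
    for t in ("beater","mixer","mixer_mouth","coupling_face","stand"):
        print(t,[(r["point"],round(r["p"],2)) for r in models.recognise(n,t)][:4])
s=get_state();print(s, ctrl.pinch_z)
E
```

```text
pics
scene [[474.47292532433335, 0.0, 260.4727707885031], [0.0, 474.47292532433335, 191.109380821046], [0.0, 0.0, 1.0]] [[0.7269443876924911, 0.6866726979934427, -0.005697633964696948], [0.5035626124801224, -0.5386998197638166, -0.6754459264061228], [-0.4668795910238351, 0.48814250994646813, -0.7373875083486151]] [-0.30630136380066675, -0.1371970880305054, 1.3535605201203007]
beater [([262.0, 236.2], 0.95), ([228.6, 277.5], 0.78)]
mixer [([84.5, 225.3], 0.73), ([330.8, 193.9], 0.65)]
mixer_mouth [([88.6, 224.7], 0.57)]
coupling_face [([328.8, 197.4], 0.9), ([86.7, 223.1], 0.74)]
stand [([232.7, 297.5], 0.87)]
top [[404.36583393933677, 0.0, 252.78872446624138], [0.0, 404.36583393933677, 193.91238144412526], [0.0, 0.0, 1.0]] [[0.0009614762476779678, -0.9999981142372928, -0.0016873308162509365], [-0.9892618255653343, -0.0007045455123838933, -0.14615246865777817], [0.1461510042475488, 0.0018097340907709976, -0.9892606374560515]] [-0.013796312504939226, 0.4160455292107709, 1.0140391134255085]
beater [([270.1, 158.6], 0.81), ([325.2, 153.0], 0.52)]
mixer [([201.5, 147.2], 0.86), ([378.3, 2
[... 163 characters left out ...]
.72)]
{'time': 0.6, 'qpos': array([-1.15450754,  0.50744831, -0.23759746,  1.50020286,  0.12569332,
        1.14883532, -0.1548128 ]), 'qd': array([-0.00243714,  0.00061324,  0.00039244, -0.00162087, -0.00104886,
       -0.0006571 , -0.00020314]), 'tau': array([ 5.34403898e-04, -6.20036459e+01, -2.18343236e+00, -2.49871087e+01,
        1.40045222e-02,  2.18630157e-03,  4.92471941e-05]), 'tcp_pos': array([0.19115451, 0.59506188, 0.23130602]), 'eef_rot': array([-2.91798451e-06,  1.54790085e-01,  9.87947381e-01,  4.19709809e-05]), 'contact_force': array([-0.40289093, -0.02041586,  0.23292073]), 'wrist_torque': array([-0.05797482, -0.01620849,  0.00258536]), 'width': 0.08553969185769775} -0.0187
```

View pics/scene0.png

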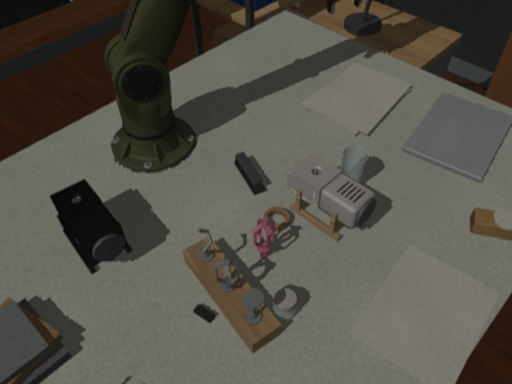

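View pics/top0.png

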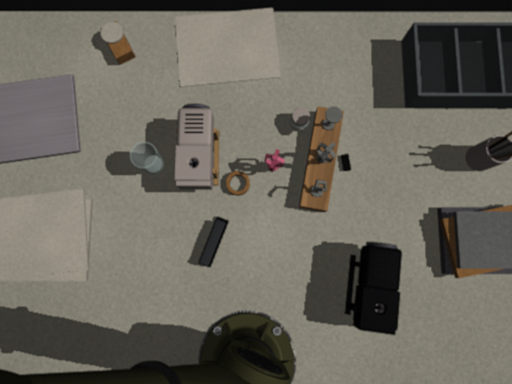

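Candidates: the beater-shaped things are pink at top (275,159) and steel in the stand's middle hole at top (325,153), scene (228,277); the steel one fits. The mixers are white at top (195,148) and black at (378,287); the white one is meant. I'll enlarge both crops to confirm.

```bash
python3 - <<'E'
import cv2,numpy as np
t=cv2.imread("pics/top0.png");s=cv2.imread("pics/scene0.png")
f=lambda im,x,y,w,h,W,H:cv2.convertScaleAbs(cv2.resize(im[y:y+h,x:x+w],(W,H),interpolation=cv2.INTER_CUBIC),alpha=1.6)
a=f(t,295,100,50,120,250,600); b=f(t,170,135,50,55,270,300); c=f(s,180,220,130,130,270,300)
cv2.imwrite("pics/crop0.png",np.hstack([a,np.vstack([b,c])]))
E
```

```text
(no output)
```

View pics/crop0.png

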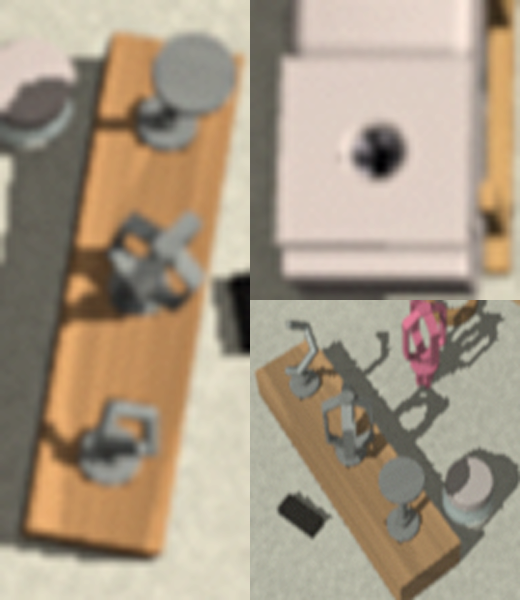

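The crops confirm it: the steel cage is in the middle hole, and the pink beater stands outside the stand. The white mixer has a dark socket at about top (193,162). Next I'll measure them in 3D.

```bash
cat > h.py <<'E'
from station import ctrl, get_state, vision, ticket, models
import cv2, numpy as np
from scipy.spatial.transform import Rotation as Ro
def cloud(n,d):
    c=vision.camera_info(n);K=c["mtx"];v,u=np.mgrid[:384,:512]
    P=np.stack([(u-K[0,2])/K[0,0]*d,(v-K[1,2])/K[1,1]*d,d],-1)
    W=(P-c["t"])@c["R"]; W[d==0]=np.nan; return W
def onplane(n,px,z):
    c=vision.camera_info(n);K=c["mtx"]
    r=c["R"].T@np.linalg.solve(K,[px[0],px[1],1.]);o=-c["R"].T@c["t"]
    return o+r*(z-o[2])/r[2]
def proj(n,X):
    c=vision.camera_info(n);p=c["mtx"]@(c["R"]@np.asarray(X)+c["t"]);return p[:2]/p[2]
E
python3 - <<'E'
from h import *
fr={n:vision.grab_frame(n) for n in("top","scene")}
np.savez("fr0.npz",ti=fr["top"][0],td=fr["top"][1],si=fr["scene"][0],sd=fr["scene"][1])
W={n:cloud(n,fr[n][1]) for n in fr}
def near(n,xy,r,z0,z1):
    w=W[n];m=(np.hypot(w[...,0]-xy[0],w[...,1]-xy[1])<r)&(w[...,2]>z0)&(w[...,2]<z1);return w[m]
b0=onplane("top",[325,153],.1);print("b0",b0)
for n in W:
    p=near(n,b0[:2],.2,.034,.046)
    r=cv2.minAreaRect(p[:,:2].astype(np.float32)*1000);print(n,"stand",r,len(p),np.median(p[:,2]))
m0=onplane("top",[193,162],.12);print("m0",m0,onplane("scene",[318,170],.12))
for n in W:
    p=near(n,m0[:2],.2,.112,.126);
    print(n,"mixtop",cv2.minAreaRect(p[:,:2].astype(np.float32)*1000),len(p),np.median(p[:,2]))
    q=near(n,m0[:2],.03,.0,.2); print("near mouth z",np.round(q[q[:,2]<.117],3).tolist()[:20])
for n in W:
    p=near(n,b0[:2],.04,.048,.14);print(n,"beater",len(p),p.mean(0),p[:,2].max())
    for z0,z1 in((.048,.06),(.06,.075),(.075,.09),(.09,.115),(.115,.135)):
        q=p[(p[:,2]>z0)&(p[:,2]<z1)]
        if len(q)>4: print(z0,len(q),q.mean(0).round(4),cv2.minAreaRect(q[:,:2].astype(np.float32)*1000))
E
```

```text
b0 [ 0.50706031 -0.19007052  0.1       ]
top stand ((521.9793701171875, -142.7377166748047), (171.83201599121094, 270.69952392578125), 79.0486831665039) 2173 0.0405147581931091
scene stand ((520.757568359375, -142.42071533203125), (173.81314086914062, 272.7362976074219), 79.24868774414062) 3156 0.03996292357517324
m0 [0.47977934 0.12924656 0.12      ] [0.47969145 0.1346729  0.12      ]
top mixtop ((526.2321166992188, 52.222747802734375), (201.51673889160156, 242.45152282714844), 0.4900991916656494) 2664 0.11998177165683847
near mouth z [[0.498, 0.123, 0.117], [0.491, 0.135, 0.115], [0.492, 0.134, 0.108], [0.492, 0.131, 0.109], [0.491, 0.128, 0.113], [0.49, 0.125, 0.116], [0.491, 0.123, 0.116], [0.488, 0.14, 0.116], [0.489, 0.138, 0.112], [0.491, 0.137, 0.105], [0.491, 0.135, 0.103], [0.491, 0.132, 0.102], [0.489, 0.128, 0.114], [0.489, 0.126, 0.113], [0.488, 0.123, 0.115], [0.485, 0.139, 0.117], [0.486, 0.137, 0.114], [0.49, 0.138, 0.096], [0.492, 0.136, 0.091], [0.492, 0.134, 0.089]]
scene mixtop ((527.1961059570312, 52.31398010253906), (202.42376708984375, 243.56358337402344), 0.00
[... 1319 characters left out ...]
 0.1290795218414504
0.048 47 [ 0.5125 -0.1914  0.0565] ((509.03326416015625, -191.37022399902344), (26.94365882873535, 16.485170364379883), 43.99727249145508)
0.06 74 [ 0.5141 -0.1937  0.0655] ((512.6954956054688, -192.24484252929688), (39.74325942993164, 38.91787338256836), 3.2323830127716064)
0.075 41 [ 0.5193 -0.2036  0.0819] ((514.8228149414062, -196.3885955810547), (38.821189880371094, 37.34638214111328), 84.89984893798828)
0.09 75 [ 0.5208 -0.2008  0.1056] ((512.7977294921875, -192.7401580810547), (38.51717758178711, 39.70234298706055), 1.701463222503662)
0.115 182 [ 0.5137 -0.1946  0.121 ] ((512.4027709960938, -193.388671875), (39.0120735168457, 37.30598831176758), 1.6100844144821167)
```

```bash
python3 - <<'E'
from h import *
from scipy import ndimage as nd
from scipy.optimize import minimize
f=np.load("fr0.npz");W={"top":cloud("top",f["td"]),"scene":cloud("scene",f["sd"])}
I={"top":f["ti"],"scene":f["si"]}
def comp(n,c,z0,z1,r=.25):
    w=W[n];m=(w[...,2]>z0)&(w[...,2]<z1)
    l,_=nd.label(nd.binary_opening(m,iterations=1)); u,v=np.round(c).astype(int)
    k=l[v-10:v+11,u-10:u+11];k=np.bincount(k[k>0]).argmax();return w[l==k]
for n in W:
    p=comp(n,proj(n,[.50,-.235,.04]),.033,.047);print(n,"stand",cv2.minAreaRect(p[:,:2].astype(np.float32)*1000),len(p))
    p=comp(n,proj(n,[.46,.132,.12]),.114,.126);print(n,"mixtop",cv2.minAreaRect(p[:,:2].astype(np.float32)*1000),len(p))
    lo,hi=np.percentile(p[:,:2],[1,99],axis=0);print(lo,hi)
def rect(n,c,z,half,s):
    g=np.arange(-half,half,s);X,Y=np.meshgrid(c[0]-g,c[1]-g,indexing='ij') # rows: x down, cols: y to left
    pts=np.stack([X,Y,np.full_like(X,z)],-1);ci=vision.camera_info(n)
    q=(pts@ci["R"].T+ci["t"])@ci["mtx"].T;q=(q[...,:2]/q[...,2:]).astype(np.float32)
    return cv2.remap(I[n],q[...,0],q[...,1],cv2.INTER_CUBIC)
rows=[]
for n in W:
    a=[rect(n,(.480,.130),z,.025,.0002) for z in(.120,.112)]
    b=rect(n,(.512,-.193),.122,.035,.00028)
    rows.append(np.hstack([cv2.convertScaleAbs(x,alpha=1.7) for x in a+[b]]))
    print([r.shape for r in a+[b]])
    g=cv2.cvtColor(a[0],cv2.COLOR_BGR2GRAY);m=(g<0.6*np.median(g)).astype(np.uint8)
    cs=max(cv2.findContours(m,0,1)[0],key=cv2.contourArea);(x,y),(d1,d2),ang=cv2.fitEllipse(cs)
    print(n,"dark blob centre",.480-(-.025+y*.0002),.130-(-.025+x*.0002),d1*.2,d2*.2)
cv2.imwrite("pics/rect0.png",np.vstack(rows))
# yaw fit, beater model points: top crossing + strips
for n in W:
    w=W[n].reshape(-1,3);m=(np.hypot(w[:,0]-.512,w[:,1]+.193)<.032)&(w[:,2]>.06)&(w[:,2]<.132);p=w[m]
    def cost(v):
        c,s=np.cos(v[2]),np.sin(v[2]);d=p[:,:2]-v[:2];x=np.abs(c*d[:,0]+s*d[:,1]);y=np.abs(-s*d[:,0]+c*d[:,1])
        e=np.minimum(np.maximum(x-.005,0)+np.maximum(y-.0235,0),np.maximum(y-.005,0)+np.maximum(x-.0235,0))
        return np.mean(np.minimum(e,.006)**2)*1e6
    best=min((minimize(cost,[.512,-.193,y],method="Nelder-Mead",options=dict(initial_simplex=np.array([[.512,-.193,y],[.515,-.193,y],[.512,-.190,y],[.512,-.193,y+.15]]))) for y in np.arange(0,1.57,.2)),key=lambda r:r.fun)
    print(n,"beater xy yawdeg",best.x[:2],np.degrees(best.x[2]),best.fun,len(p))
E
```

```text
top stand ((512.066162109375, -192.4964141845703), (70.78221893310547, 270.314697265625), 79.30137634277344) 2048
top mixtop ((531.6275634765625, 130.8942413330078), (84.6115951538086, 189.6800537109375), 89.85479736328125) 2477
[0.43839949 0.08939753] [0.62325166 0.17129989]
scene stand ((511.1974182128906, -192.76904296875), (71.31726837158203, 272.7362976074219), 79.24868774414062) 2917
scene mixtop ((531.44287109375, 130.73410034179688), (192.85984802246094, 88.12384033203125), 0.6562948822975159) 2135
[0.43906724 0.08793389] [0.62523848 0.17086002]Traceback (most recent call last):
  File "<stdin>", line 23, in <module>
    return _nx.concatenate(arrs, 1, dtype=dtype, casting=casting)
           ~~~~~~~~~~~~~~~^^^^^^^^^^^^^^^^^^^^^^^^^^^^^^^^^^^^^^^
ValueError: all the input array dimensions except for the concatenation axis must match exactly, but along dimension 0, the array at index 0 has size 250 and the array at index 2 has size 251
```

```bash
cat > rect.py <<'E'
from h import *
def rect(n,img,c,z,half,s):
    g=-half+s*np.arange(int(round(2*half/s)));X,Y=np.meshgrid(c[0]-g,c[1]-g,indexing='ij')
    pts=np.stack([X,Y,np.full_like(X,z)],-1);ci=vision.camera_info(n)
    q=(pts@ci["R"].T+ci["t"])@ci["mtx"].T;q=(q[...,:2]/q[...,2:]).astype(np.float32)
    return cv2.remap(img,q[...,0],q[...,1],cv2.INTER_CUBIC)
E
python3 - <<'E'
from rect import *
from scipy.optimize import minimize
f=np.load("fr0.npz");W={"top":cloud("top",f["td"]),"scene":cloud("scene",f["sd"])}
I={"top":f["ti"],"scene":f["si"]}
rows=[]
for n in W:
    a=[rect(n,I[n],(.480,.130),z,.025,.0002) for z in(.120,.112)]
    b=rect(n,I[n],(.512,-.193),.122,.035,.00028)
    rows.append(np.hstack([cv2.convertScaleAbs(x,alpha=1.7) for x in a+[b]]))
    g=cv2.cvtColor(a[0],cv2.COLOR_BGR2GRAY);m=(g<0.6*np.median(g)).astype(np.uint8)
    cs=max(cv2.findContours(m,0,1)[0],key=cv2.contourArea);(x,y),(d1,d2),ang=cv2.fitEllipse(cs)
    print(n,"dark blob centre",.480-(-.025+y*.0002),.130-(-.025+x*.0002),d1*.2,d2*.2)
cv2.imwrite("pics/rect0.png",np.vstack(rows))
for n in W:
    w=W[n].reshape(-1,3);m=(np.hypot(w[:,0]-.512,w[:,1]+.193)<.032)&(w[:,2]>.06)&(w[:,2]<.132);p=w[m]
    def cost(v):
        c,s=np.cos(v[2]),np.sin(v[2]);d=p[:,:2]-v[:2];x=np.abs(c*d[:,0]+s*d[:,1]);y=np.abs(-s*d[:,0]+c*d[:,1])
        e=np.minimum(np.maximum(x-.005,0)+np.maximum(y-.0235,0),np.maximum(y-.005,0)+np.maximum(x-.0235,0))
        return np.mean(np.minimum(e,.006)**2)*1e6
    best=min((minimize(cost,[.512,-.193,y],method="Nelder-Mead",options=dict(initial_simplex=np.array([[.512,-.193,y],[.515,-.193,y],[.512,-.190,y],[.512,-.193,y+.15]]))) for y in np.arange(0,1.57,.2)),key=lambda r:r.fun)
    print(n,"beater xy yawdeg",best.x[:2],np.degrees(best.x[2]),best.fun,len(p))
E
```

```text
top dark blob centre 0.47858802795410155 0.12752671813964844 20.620169067382815 22.99837646484375
scene dark blob centre 0.47324080810546876 0.12337882690429688 4.962950897216797 13.210029602050781
top beater xy yawdeg [ 0.51218646 -0.19221144] 46.58814742672088 0.01755326618663119 225
scene beater xy yawdeg [ 0.51225149 -0.19336228] 46.72661499239193 0.04759429929235784 372
```

View pics/rect0.png

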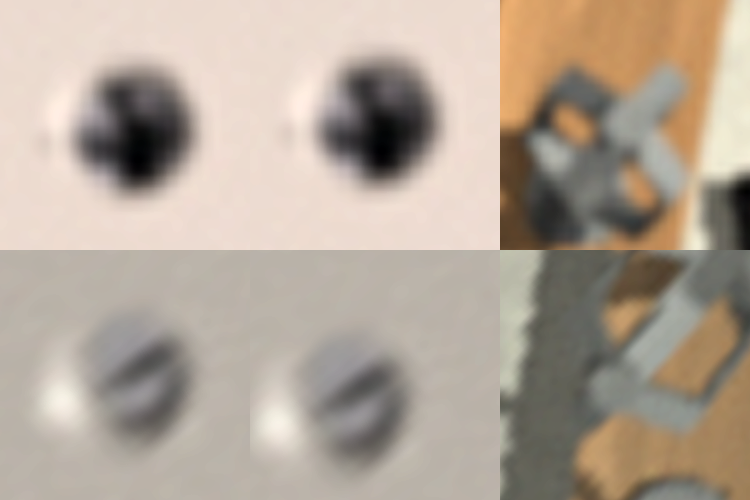

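```bash
python3 - <<'E'
from rect import *
f=np.load("fr0.npz");I={"top":f["ti"],"scene":f["si"]}
for n in I:
    g=rect(n,I[n],(.480,.130),.120,.025,.0002).astype(float)
    med=np.median(g[:30].reshape(-1,3),axis=0)
    for thr in(12,20,30):
        m=(np.abs(g-med).max(2)>thr).astype(np.uint8)
        cs=max(cv2.findContours(m,0,1)[0],key=cv2.contourArea);h=cv2.convexHull(cs)
        (x,y),(d1,d2),_=cv2.fitEllipse(h);bx,by,bw,bh=cv2.boundingRect(h)
        print(n,thr,"ell",round(.505-y*.0002,4),round(.155-x*.0002,4),d1*.2,d2*.2,"bbox c",round(.505-(by+bh/2)*.0002,4),round(.155-(bx+bw/2)*.0002,4),bw*.2,bh*.2)
# slot angle
for n in I:
  for c in((.4795,.1295),(.4795,.131)):
    g=cv2.cvtColor(rect(n,I[n],c,.112,.0125,.0001),cv2.COLOR_BGR2GRAY).astype(float)
    k=-.0125+.0001*np.arange(250);X,Y=np.meshgrid(-k,-k,indexing='ij')
    sc=[]
    for a in range(90):
        t=np.radians(a);u=np.cos(t)*X+np.sin(t)*Y;v=-np.sin(t)*X+np.cos(t)*Y;r=np.hypot(X,Y)
        ring=(r>.005)&(r<.0105);s=ring&((abs(u)<.0045)|(abs(v)<.0045));sc.append(g[ring&~s].mean()-g[s].mean())
    sc=np.array(sc);print(n,c,"best yaw",sc.argmax(),sc.max().round(1),sc[::10].round(1))
def q(psi): return (Ro.from_euler('z',psi,degrees=True)*Ro.from_euler('x',180,degrees=True)).as_quat(scalar_first=True)
for psi in(-43.4,136.6,46.6,-133.4):
    a=ctrl.ik([.5122,-.1928,.0713],q(psi));
    print(psi,None if a is None else np.round(a,2))
    for d in(-90,-60,-30,0,30,60):
        b=ctrl.ik([.479,.131,.20],q(psi+d));print("   ",d,None if b is None else np.round(b,2))
E
```

```text
top 12 ell 0.479 0.128 26.773669433593753 29.246255493164064 bbox c 0.4789 0.128 26.8 29.0
top 20 ell 0.4789 0.1281 25.802188110351565 27.795877075195314 bbox c 0.4787 0.1279 26.200000000000003 27.400000000000002
top 30 ell 0.4788 0.128 24.512083435058596 26.4676025390625 bbox c 0.4786 0.1279 25.0 26.400000000000002
scene 12 ell 0.4789 0.127 22.0923583984375 27.522009277343752 bbox c 0.4781 0.1263 21.400000000000002 27.400000000000002
scene 20 ell 0.4771 0.1259 17.954530334472658 23.008319091796878 bbox c 0.477 0.1261 19.400000000000002 22.400000000000002
scene 30 ell 0.477 0.1257 15.696138000488283 20.591113281250003 bbox c 0.477 0.1257 17.0 20.0
top (0.4795, 0.1295) best yaw 13 27.2 [19.8 26.6 25.5 17.5  7.  -1.6 -4.9 -0.9  9.1]
top (0.4795, 0.131) best yaw 13 27.4 [20.3 26.8 25.8 17.2  5.7 -3.  -5.2 -0.1  9.6]
scene (0.4795, 0.1295) best yaw 21 10.1 [ 3.5  8.  10.1  8.7  5.1  1.  -2.5 -3.3 -1. ]
scene (0.4795, 0.131) best yaw 28 9.4 [-0.   4.7  8.3  9.3  7.4  4.1  0.1 -2.8 -2.9]
-43.4 [-0.24  0.77  0.95  1.92 -0.81  0.9  -1.2 ]
    -90 [-0.07  0.35 -0.34  1.88  0.14  0.94  1.91]
 
[... 628 characters left out ...]
68  0.71  1.91 -0.62  0.78  0.18]
    -90 [-1.03  0.57  1.15  1.89 -0.6   1.08 -1.97]
    -60 [-0.74  0.39  0.59  1.89 -0.26  0.95 -1.82]
    -30 [-0.65  0.37  0.46  1.88 -0.2   0.93 -1.37]
    0 [-0.59  0.36  0.38  1.88 -0.16  0.93 -0.89]
    30 [-0.52  0.35  0.28  1.88 -0.12  0.93 -0.42]
    60 [-0.44  0.34  0.17  1.88 -0.07  0.92  0.05]
-133.4 [ 0.42  0.57 -0.16  1.91  0.14  0.68  2.56]
    -90 [-0.36  0.34  0.06  1.88 -0.03  0.92  0.53]
    -60 [-0.28  0.34 -0.05  1.88  0.02  0.93  1.  ]
    -30 [-0.17  0.34 -0.2   1.88  0.08  0.93  1.45]
    0 [-0.07  0.35 -0.34  1.88  0.14  0.94  1.91]
    30 [ 0.03  0.36 -0.48  1.88  0.2   0.95  2.37]
    60 [ 0.13  0.38 -0.62  1.87  0.27  0.97  2.82]
```

```bash
python3 - <<'E'
from rect import *
f=np.load("fr0.npz");I={"top":f["ti"],"scene":f["si"]}
rows=[]
for n in I:
    r=[]
    for c in((.479,.128),(.4795,.130)):
        g=rect(n,I[n],c,.120,.02,.0001);g=cv2.convertScaleAbs(g,alpha=1.6)
        g=cv2.resize(g,(380,300*380//300)) [40:340]
        k=380/400
        for d in(23,29):cv2.circle(g,(190,150),int(d*10/2*k),(0,255,0),1)
        r.append(g)
    rows.append(np.hstack(r))
cv2.imwrite("pics/mouth0.png",np.vstack(rows))
E
```

```text
(no output)
```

View pics/mouth0.png

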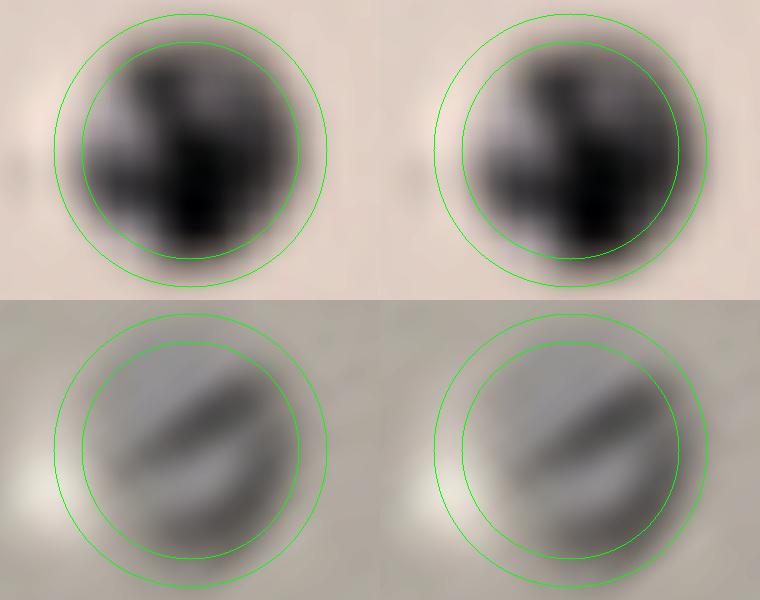

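Best mouth estimate is (0.479, 0.130). The rim overlay and the body centreline (y≈0.1305) agree on that. The slot yaw looks like roughly 20° (mod 90). Now I'll grasp the beater.

```bash
cat >> h.py <<'E'
def q(psi): return (Ro.from_euler('z',psi,degrees=True)*Ro.from_euler('x',180,degrees=True)).as_quat(scalar_first=True)
def st(tag=""):
    s=get_state();print(tag,"t%.2f"%s["time"],"p",s["tcp_pos"].round(4),"F",s["contact_force"].round(1),"M",s["wrist_torque"].round(2),"w%.4f"%s["width"]);return s
E
python3 - <<'E'
from h import *
ctrl.movep([.5122,-.1928,.20],q(136.6)); st("above")
im,_=vision.grab_frame("scene");cv2.imwrite("pics/s1.png",im)
ctrl.movel([.5122,-.1928,.0715],max_speed=.1); st("down")
im,_=vision.grab_frame("scene");cv2.imwrite("pics/s2.png",cv2.resize(im[170:350,150:350],(800,720)[:1]+(600,)))
E
```

```text
above t3.69 p [ 0.5126 -0.1919  0.1999] F [ 1.  -0.2 -0.2] M [ 0.   -0.02 -0.01] w0.0853
down t5.17 p [ 0.5126 -0.193   0.0721] F [0.  0.3 0.6] M [ 0.01  0.01 -0.01] w0.0853
```

View pics/s2.png

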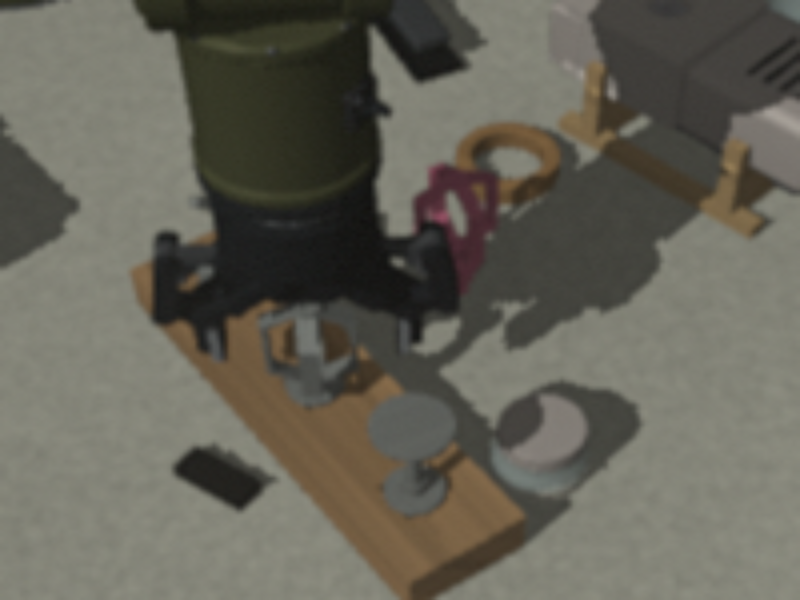

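The fingers straddle two opposite strips of the cage (crop about (265,340) and (350,330)), and the neighbours are clear. Closing now.

```bash
python3 - <<'E'
from h import *
ctrl.close_gripper(60); st("closed")
ctrl.movel([.5122,-.1928,.165],max_speed=.1); s=st("lift")
print(Ro.from_quat(s["eef_rot"],scalar_first=True).as_matrix().round(4).tolist())
f={}
for n in("scene","top"):
    im,d=vision.grab_frame(n);f[n]=im;f[n+"d"]=d
np.savez("fr1.npz",**f)
im=f["scene"];p=proj("scene",[.5122,-.1928,.16]);u,v=p.astype(int)
cv2.imwrite("pics/s3.png",cv2.resize(im[v-70:v+80,u-100:u+100],(800,600),interpolation=cv2.INTER_CUBIC))
E
```

```text
closed t5.67 p [ 0.5123 -0.1929  0.0719] F [0.4 0.7 5.4] M [ 0.16  0.18 -0.  ] w0.0463
lift t6.75 p [ 0.5119 -0.1925  0.1644] F [-0.4 -0.1 -1.2] M [ 0.02 -0.01 -0.08] w0.0460
[[-0.7267, 0.687, -0.0011], [0.687, 0.7267, 0.0004], [0.001, -0.0004, -1.0]]
```

View pics/s3.png

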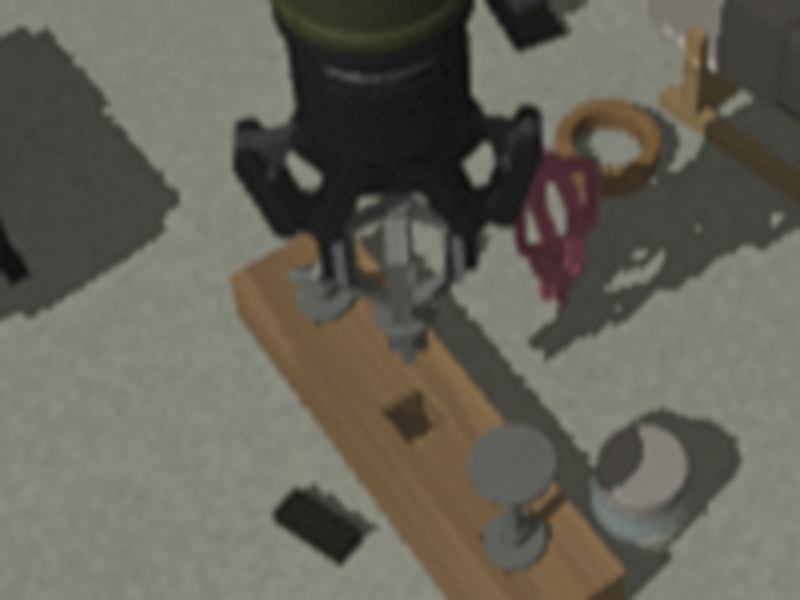

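```bash
python3 - <<'E'
from h import *
u,v=proj("scene",[.5122,-.1928,.16]).astype(int)
for z in(.1025,.1325,.1375,.2195):
    p=proj("scene",[.5119,-.1925,z]);print(z,(p-[u-100,v-70])*4)
f=np.load("fr1.npz");w=cloud("scene",f["scened"]).reshape(-1,3)
m=(np.hypot(w[:,0]-.512,w[:,1]+.193)<.03)&(w[:,2]>.095)&(w[:,2]<.22);p=w[m]
for a,b in((.098,.11),(.11,.13),(.13,.142),(.142,.16)):
    k=p[(p[:,2]>a)&(p[:,2]<b)];print(a,len(k),k.mean(0).round(4),k.min(0).round(4),k.max(0).round(4))
ctrl.movel([.5122,-.1928,.25],max_speed=.15)
ctrl.movep([.479,.130,.25],q(110)); st("over mixer")
g={}
for n in("scene","top"): g[n],g[n+"d"]=vision.grab_frame(n)
np.savez("fr2.npz",**g)
u,v=proj("scene",[.479,.130,.18]).astype(int);print(u,v)
cv2.imwrite("pics/s4.png",cv2.resize(g["scene"][max(0,v-75):v+75,u-100:u+100],(800,600),interpolation=cv2.INTER_CUBIC))
E
```

```text
0.1025 [407.44010413 347.81352179]
0.1325 [403.86582534 313.60637797]
0.1375 [403.25338638 307.74511502]
0.2195 [392.4590448  204.43935258]
0.098 19 [ 0.5151 -0.1953  0.1066] [ 0.5064 -0.2012  0.1022] [ 0.52   -0.1876  0.1099]
0.11 25 [ 0.5164 -0.1963  0.1153] [ 0.5081 -0.2016  0.11  ] [ 0.5203 -0.1866  0.1241]
0.13 87 [ 0.5166 -0.1971  0.1367] [ 0.4995 -0.2077  0.132 ] [ 0.5276 -0.1779  0.14  ]
0.142 108 [ 0.5127 -0.193   0.1527] [ 0.4946 -0.2122  0.1448] [ 0.531  -0.1761  0.1591]
over mixer t8.80 p [0.4793 0.1288 0.2498] F [-0.1 -0.2 -0.9] M [-0.02 -0.02  0.  ] w0.0459
318 151
```

View pics/s4.png

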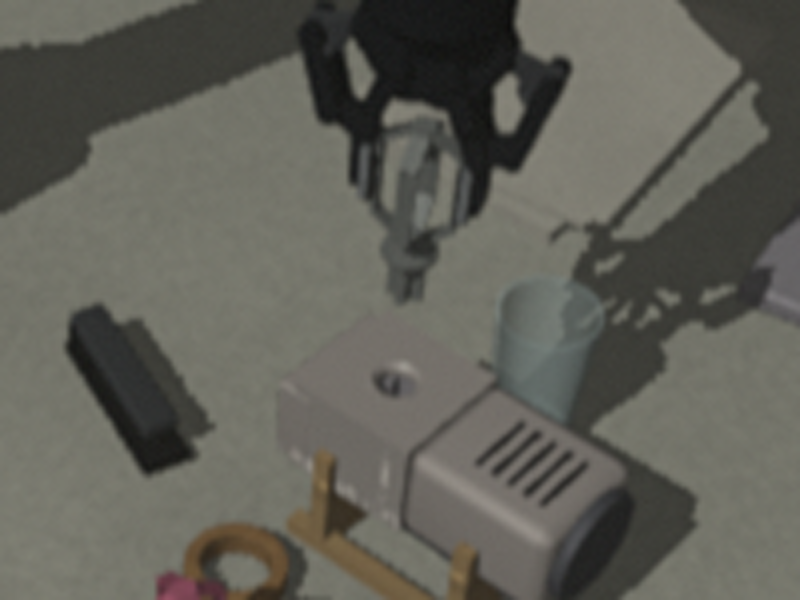

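```bash
python3 - <<'E'
from h import *
X,Y=.479,.130
ctrl.pause(.1);s=st("settled")
ctrl.movel([X,Y,.188],max_speed=.1);ctrl.pause(.1);s=st("188")
z=.186
while z>=.170:
    ctrl.movel([X,Y,z],max_speed=.04);s=st("%.4f"%z)
    F=s["contact_force"]
    if F[2]>3.5 or np.hypot(F[0],F[1])>5: break
    z-=.002
E
```

```text
settled t9.00 p [0.4794 0.1288 0.25  ] F [-0.2  0.6 -0.7] M [ 0.01  0.01 -0.08] w0.0465
188 t9.87 p [0.4795 0.13   0.1887] F [-0.   0.9 -0.5] M [-0.01  0.01 -0.03] w0.0461
0.1860 t10.12 p [0.479  0.13   0.1861] F [-0.3  0.3  0. ] M [ 0.04 -0.03 -0.05] w0.0461
0.1840 t10.37 p [0.4789 0.13   0.1839] F [ 0.  -1.1 -0.4] M [-0.04 -0.06 -0.06] w0.0461
0.1820 t10.62 p [0.4789 0.13   0.1819] F [ 0.4 -0.4 -0.4] M [-0.02  0.02 -0.02] w0.0458
0.1800 t10.87 p [0.4789 0.13   0.1799] F [ 0.6  0.4 -1.8] M [-0.   -0.02  0.02] w0.0462
0.1780 t11.12 p [0.4789 0.13   0.1779] F [-0.3  0.7 -1.7] M [ 0.01 -0.05 -0.02] w0.0458
0.1760 t11.37 p [0.4789 0.13   0.1759] F [-0.1 -0.3 -1.6] M [0.03 0.04 0.04] w0.0461
0.1740 t11.62 p [0.479  0.13   0.1739] F [-0.1 -0.  -1.2] M [ 0.01 -0.    0.02] w0.0465
0.1720 t11.87 p [0.4793 0.1301 0.172 ] F [ 0.9 -0.4 -1.5] M [ 0.07 -0.37 -0.02] w0.0462
```

```bash
python3 - <<'E'
from h import *
X,Y=.479,.130
z=.171
while z>=.160:
    ctrl.movel([X,Y,z],max_speed=.04);s=st("%.4f"%z)
    F=s["contact_force"];M=s["wrist_torque"]
    if F[2]>3 or np.hypot(F[0],F[1])>4: break
    z-=.001
E
```

```text
0.1710 t12.12 p [0.4793 0.1301 0.1711] F [ 1.7  0.2 -1.7] M [ 0.16 -0.51 -0.  ] w0.0461
0.1700 t12.37 p [0.4793 0.1301 0.1701] F [ 2.3  1.  -1.4] M [ 0.21 -0.65  0.04] w0.0463
0.1690 t12.62 p [0.4793 0.1301 0.169 ] F [ 2.4  0.8 -0.3] M [ 0.23 -0.77 -0.09] w0.0463
0.1680 t12.87 p [0.4793 0.13   0.168 ] F [ 3.7  0.5 -0.2] M [ 0.3  -0.95 -0.03] w0.0460
0.1670 t13.12 p [0.4793 0.1301 0.167 ] F [3.7 1.1 0.1] M [ 0.35 -1.09 -0.04] w0.0463
0.1660 t13.37 p [0.4793 0.13   0.166 ] F [4.1 1.4 0.2] M [ 0.37 -1.18 -0.05] w0.0462
```

```bash
python3 - <<'E'
from h import *
g,_=vision.grab_frame("scene")
u,v=proj("scene",[.479,.130,.15]).astype(int)
cv2.imwrite("pics/s5.png",cv2.resize(g[v-60:v+60,u-80:u+80],(800,600),interpolation=cv2.INTER_CUBIC))
for x,y in((.480,.130),(.481,.1305)):
    ctrl.movel([x,y,.166],max_speed=.02);ctrl.pause(.1);st(f"{x} {y}")
E
```

```text
0.48 0.13 t13.77 p [0.4795 0.13   0.1658] F [2.4 1.5 0.6] M [ 0.32 -0.46 -0.  ] w0.0465
0.481 0.1305 t14.12 p [0.4802 0.1303 0.1656] F [-0.8  0.6 -2.2] M [-0.02  0.16  0.  ] w0.0461
```

View pics/s5.png

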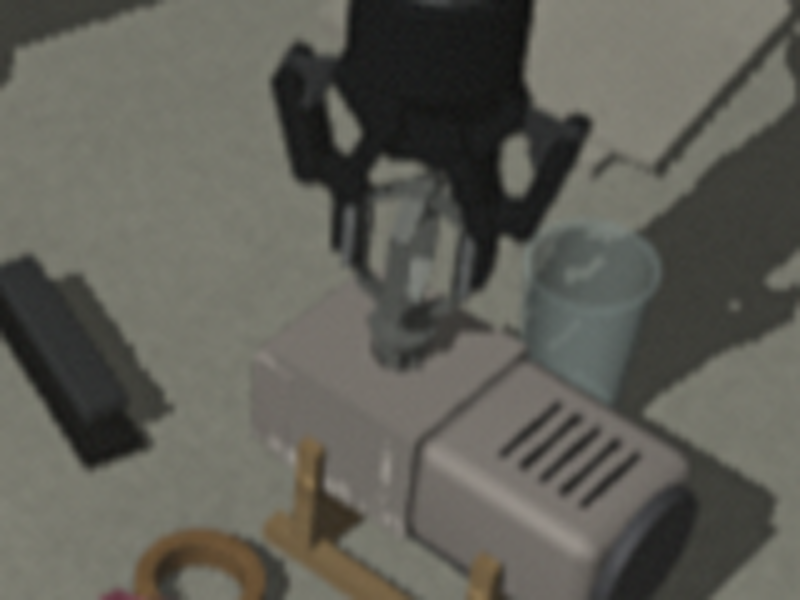

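```bash
python3 - <<'E'
from h import *
X,Y=.4808,.1303
z=.165
while z>=.1525:
    ctrl.movel([X,Y,z],max_speed=.03);s=st("%.4f"%z)
    F=s["contact_force"]
    if F[2]>6 or np.hypot(F[0],F[1])>5: break
    z-=.0015
E
```

```text
0.1650 t14.37 p [0.4802 0.1302 0.1647] F [-1.   0.2 -1.9] M [ 0.01  0.31 -0.05] w0.0463
0.1635 t14.62 p [0.4803 0.1302 0.1633] F [-2.7  1.  -1. ] M [-0.06  0.56  0.02] w0.0464
0.1620 t14.87 p [0.4804 0.1302 0.1618] F [-3.2 -0.  -1.5] M [-0.08  0.83 -0.03] w0.0460
0.1605 t15.12 p [0.4805 0.1302 0.1604] F [-4.7  0.3  2.2] M [-0.15  1.25 -0.03] w0.0461
0.1590 t15.37 p [0.4805 0.1302 0.159 ] F [-4.8 -0.5  3.2] M [-0.14  1.36 -0.04] w0.0462
0.1575 t15.62 p [0.4804 0.1302 0.1576] F [-5.9 -0.8  3.5] M [-0.24  1.35 -0.02] w0.0463
```

```bash
python3 - <<'E'
from h import *
X,Y=.4797,.1303
ctrl.movel([X,Y,.1575],max_speed=.02);st("relax")
z=.156
while z>=.1445:
    ctrl.movel([X,Y,z],max_speed=.03);s=st("%.4f"%z)
    F=s["contact_force"]
    if F[2]>10 or np.hypot(F[0],F[1])>5: break
    z-=.001
E
```

```text
relax t15.87 p [0.4802 0.1303 0.1577] F [-3.5 -0.5  1.7] M [-0.19  0.65 -0.09] w0.0461
0.1560 t16.12 p [0.4802 0.1303 0.1562] F [-1.7 -0.6  3.9] M [-0.12  0.69 -0.04] w0.0459
0.1550 t16.37 p [0.4802 0.1303 0.1553] F [-3.1 -0.5  3.7] M [-0.2   0.67 -0.04] w0.0461
0.1540 t16.62 p [0.4802 0.1303 0.1543] F [-1.8 -0.7  4.4] M [-0.19  0.73 -0.01] w0.0467
0.1530 t16.87 p [0.4802 0.1303 0.1533] F [-3.8 -0.2  5.4] M [-0.19  0.76 -0.01] w0.0463
0.1520 t17.12 p [0.4802 0.1303 0.1524] F [-3.3 -0.9  6.2] M [-0.29  0.84 -0.13] w0.0464
0.1510 t17.37 p [0.4802 0.1303 0.1519] F [-4.2 -0.7 11.7] M [-0.27  1.21 -0.03] w0.0463
```

```bash
python3 - <<'E'
from h import *
ctrl.movel([.4793,.1303,.1508],max_speed=.02);ctrl.pause(.4);s=st("press")
print(Ro.from_quat(s["eef_rot"],scalar_first=True).as_matrix()[:,2].round(4))
g={}
for n in("scene","top"): g[n],g[n+"d"]=vision.grab_frame(n)
u,v=proj("scene",[.479,.130,.15]).astype(int)
cv2.imwrite("pics/s6.png",cv2.resize(g["scene"][v-60:v+60,u-80:u+80],(800,600),interpolation=cv2.INTER_CUBIC))
cv2.imwrite("pics/s7.png",g["scene"])
w=cloud("scene",g["scened"]).reshape(-1,3)
k=(np.hypot(w[:,0]-.479,w[:,1]-.13)<.018)&(w[:,2]>.1)&(w[:,2]<.19)
print(np.histogram(w[k,2],bins=np.arange(.1,.19,.005)))
st("end")
E
```

```text
press t18.02 p [0.4802 0.1302 0.1518] F [-4.1 -2.6 12.3] M [-0.31  1.05 -0.1 ] w0.0461
[ 2.e-03  8.e-04 -1.e+00]
(array([ 0,  0,  0, 22, 51, 25, 11, 30, 24,  3,  0,  0,  0,  0,  0,  0,  0]), array([0.1  , 0.105, 0.11 , 0.115, 0.12 , 0.125, 0.13 , 0.135, 0.14 ,
       0.145, 0.15 , 0.155, 0.16 , 0.165, 0.17 , 0.175, 0.18 , 0.185]))
end t18.12 p [0.4801 0.1302 0.1518] F [-4.3 -0.8 14. ] M [-0.31  1.1  -0.04] w0.0462
```

View pics/s6.png

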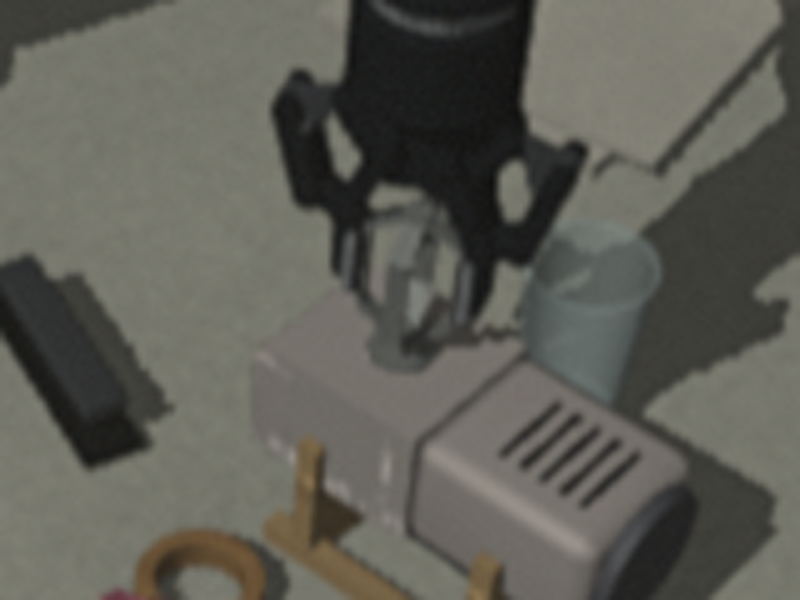

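View pics/s7.png

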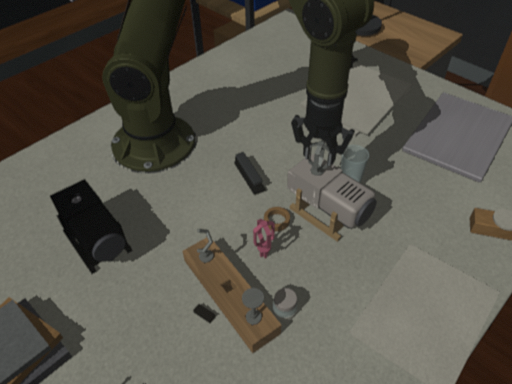

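The collar sits flat on the mixer's top at crop (400,355) with no stem visible, and nothing else has moved. TCP height stopped at 0.152, as expected for home, with about 12–14 N of press. Handing in.

```bash
python3 - <<'E'
from h import *
ticket.close_job(); st("closed")
E
```

```text
the job is handed in; nothing more can be done
the job is handed in; nothing more can be done
```

The beater is fully home in the white mixer, and I handed the job in at about 18 s with the gripper still holding it pressed down. I took the steel beater from the stand's middle hole and pre-turned it by camera to the slot's apparent angle, about 20°. It meshed on the first light press, so no feeling turn was needed.

**Last checks:**
- **Depth:** the spring came in at about 20 mm. The push then jumped when the collar met the face, with the TCP at z = 0.152, as computed for 30 mm.
- **Force:** I was holding it with about 12–14 N upward force on the tool.
- **Side load:** a sideways load of about 4 N remained. I nudged the arm a millimetre or so along x during insertion, but that did not fully clear it.
- **Pictures:** the collar is flat on the mixer, and in the scene view nothing else on the desk appears to have moved.

**Disagreements:**
- **Socket centre:** the cameras differed by about 2 mm in x and in y. The arm settled at (0.480, 0.130).
- **Slot angle:** the estimates ran from 13° to 31°.

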